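# Burnish the wavy edge of a carved panel on a running feed sledge

## Robot

A 6-joint arm with a two-finger parallel gripper is mounted at the origin on the work surface. World frame = base frame: x ahead of the robot, y to its left, z up, the work surface at z = 0. Lengths are in m, angles in degrees, forces in N, time in s.
With the tool pointing down it reaches from about 0.4 to 0.825 m from the base axis. Payload 7 kg.
Tool frame: the origin (TCP) lies midway between the tips of the shut fingers; the grasp point (between the pads) lies 19 mm behind it (ctrl.grip_point_offset is the distance from the TCP to the grasp point, in m); x points along the fingers, y is the direction in which the jaws open and shut, and the axes are right-handed (so a half turn about x gives the same grasp; the last joint's range is limited). The gripper opens to 88 mm and grips with 3 to 60 N. Pads are 19 mm wide; open, the fingers measure 130 mm over their backs; the gripper's body (78 mm by 193 mm) begins 47 mm behind the grasp point.
Start: joints at [-47.951, 20.546, 0.682, 0, -70.136, -16.507], TCP at [0.291, -0.609, 0.227] pointing down, gripper open.
Joint ranges: [-176.03, 176.03], [-82.01, 121.73], [-58.28, 71.71], [-173.87, 95.51], [-174.79, -0.11], [-173.66, 173.66]. Speed limits (degrees/s): [136.94, 136.94, 172.46, 180, 180, 180].

## Interface

Orientations are given as [roll, pitch, yaw] about the fixed x, y, z axes, in that order (R = Rz(yaw) Ry(pitch) Rx(roll)).
In Python, from plant import ctrl gives the robot as it stands.
- The arm moves only by the tool drive_tool, never from a script. Its argument "plan" is a list of rows, each a list of 3 entries, a list of its own where there are three numbers: the shift along the tool's x, y, z in m, then the turn, a rotation vector about the tool's x, y, z in degrees, then the opening, from 0 (shut) to 1 (fully open). In form: [[[dx, dy, dz], [wx, wy, wz], grip], ...]. A call has 1 to 20 rows; each row is the pose to reach, as a shift and turn from the pose measured when the call began, along the tool's axes at that moment; what a row does not reach only later rows make up. A row lasts 1/12 s, in which the tool goes at most 41.7 mm and 7.16 degrees, less where a joint would pass 70% of its speed; a pose out of reach is approached as far as the arm can. A call with a gripper value outside its range is refused whole. The fingers move at their own pace and stop on an object; the grip force is fixed at half the most. Time passes only in rows, so rows that repeat a pose let the fingers close. It gives the time, the measured TCP pose, the force and the opening at its end, in the units of the state.
- ctrl.get_obs(): the state, without advancing time (a new reading comes with each control period).
- ctrl.snapshot(name): name is "scene" or "top"; returns the picture (384x512x3 uint8, blue, green, red); there is no depth.
- ctrl.get_calibration(name): a dict with "fx", "fy", "cx", "cy" (pixels), "R" (3x3) and "t" (3): a world point X has camera coordinates R X + t. Camera axes: x right, y down, z forward; pixel columns grow to the right and rows downward; lengths in m; the calibration is good to about 2 mm. A picture is of the moment at which its call begins. get_calibration takes no time and is no camera call.
- ctrl.close_job(): hands the job in, once; it reports no verdict.
Trained networks look in the newest picture that a camera, given by its name, has taken for a name from the list of things; names that differ only in an ending like _2 or _b are one class to them, and where a whole thing is asked for, a point or a joint stands for the part that bears it (a point fixed in the world has none). Each returns a list of dicts, best first, with "confidence" (0 to 1); they miss things now and then, are a little off and sometimes report something else, mostly with a low value. They report only what shows in the picture. A call takes as long as a camera call. They do not tell look-alikes from the thing itself.
- ctrl.cut_out(camera, name): "pixels" (384x512 bool, what is visible of it) and "pixel" ([column, row] in pixels, amid what is visible of it).
- ctrl.landmark_of(camera, name): "pixel" ([column, row] in pixels: a listed point, or the origin of a listed thing).
The state is a dict: "clock": time; "joint_pos": joint angles; "qvel": joint speeds; "tau": joint torques, N m; "tool_pos": TCP position; "orientation": TCP orientation; "force": force on the tool from outside, world axes, zero at the start; "moment": the same for the moment, N m; "opening": finger opening in m.
Only numpy, scipy, OpenCV 4.12 (cv2) and the standard library are available. Lean on these libraries where they do the work, as an engineer would, in place of code of your own. Each camera call takes 0.05 s, during which the arm holds its last target. There are 200 camera calls.

## Task

Pull the burnisher straight up out of its yellow socket, which frees the sledge that it was holding back, and while the sledge creeps by itself to its far end press the steel rod steadily against the passing wavy edge of the panel, staying opposite the socket: keep the sprung slide pushed back between 14 and 30 mm (about 3.5 to 7.5 N) for at least 8 seconds without a break. Never push it back beyond 42 mm, do not drop the burnisher, and leave the deer, the mallet and the wax jar where they are. When the sledge has reached its far end, lift the burnisher above the panel and finish while still holding it there in the gripper, clear of everything.

Things in the scene. Friction and masses are not known exactly. Their poses are not given: they have to be found in the camera images.
- rig: green feed rig fixed to the bench, all of it under 107 mm high. Origin on the bench top on the axis of the yellow tool socket; z up; x points from the socket squarely towards the panel, y along the rails. Rails at x = 75 to 215 mm, y = -320 to 340 mm.
- socket (a point): centre of the mouth of the yellow socket block, 30 mm above the rig's origin. Block 44 x 50 mm; round hole 17.5 mm wide and 26 mm deep.
- sledge (a joint): run of the grey sledge along the rig's -y, m: 0 to 4 mm at the start, held back by the burnisher's rod; 0.28 at its end stop. A spring (17 N at first, 12 N at the end) drives it against an oil damper (480 N s/m); moving mass about 5 kg. Once freed it creeps at 0.035 falling to 0.026 m/s, 9 s in all, 11 to 14 s when pressed. A push F on the edge adds or takes up to 0.8 F where the edge slopes.
- lug (a point): front end, top, of the sledge's red lug, a bar that leans on the rod in the socket. It reaches forward past the socket at z = 35 to 49 mm above the bench, 18 mm wide, and runs off with the sledge; the only part of it in front of the panel's edge.
- slide (a joint): how far the panel is pushed back along the rig's +x on its spring slide on the sledge, m: 0 free, stop at 0.05. Spring 250 N/m without preload, damper 60 N s/m, moving mass 1.1 kg. 14 to 30 mm is 3.5 to 7.5 N: a red pointer on the sledge then stands over the green field of the white scale on the panel.
- panel: light-wood carved panel, 400 mm long along y, flat, z = 60 to 90 mm above the bench, moving with slide and sledge. Axes parallel to the rig's; origin at x = 0, z = 0 of the rig frame when the slide is at 0 and, at the start, at y = 0.14 m, give or take 20 mm (clamped differently each run). Waxed slippery edge, friction about 0.2.
- panel_edge (a point): point at x = 0.050, y = 0, z = 0.075 m of the panel's frame: the middle of its half-round wavy front edge, which faces the rig's -x. The front line of the edge lies at x = 0.050 - 0.015 sin(2 pi v / 0.17) - 0.004 sin(2 pi v / 0.11) in the panel's frame, in m, with v = y in the panel's frame from -0.185 to 0.185.
- burnisher: burnisher, 0.16 kg, upright in the socket, sides parallel to the rig's x and y. Origin at the centre of the rod's lower end, z up. Steel rod 16 mm in diameter to 72 mm, brass collar 24 mm wide to 76 mm, square wooden handle 30 x 30 mm from 76 to 132 mm. With the rod's end 60 to 70 mm above the bench it clears the red lug and meets the panel's edge.
- burnisher_tip (a point): centre of the rod's lower end, the burnisher's origin; 4 mm above the bench at the start
- burnisher_handle (a point): middle of the wooden handle, 104 mm above the rod's lower end
- deer: carved wooden deer, 170 mm high, standing loose on the bench; origin at its feet
- mallet: round wooden mallet lying loose on the bench, head 76 mm in diameter and 110 mm long; origin on the bench at the handle end of the head
- wax_jar: small jar of wax, 64 mm wide and 60 mm high, standing loose; origin at its foot
Mind the look-alikes: they are no part of the job. Of the things that look like the burnisher, the largest one is meant.

How it is judged:
By the outcome, as a careful person would: the job done as asked, in the order asked, and still so for the second after the job is handed in, while the arm keeps its last pose, push and grip.
It also fails if it takes over 64 s, if anything falls off the work surface, if the arm or the gripper's body presses on something with over 40 N, if the wrist force passes 120 N, or if a joint passes its speed limit or range.

## Working session

There is one attempt and no reset: what is moved stays moved. The work goes in short steps, Python scripts to look and compute and a tool call to move; the robot and the scene stay as the last step left them, time stands still between calls to the robot, and variables do not carry over. Pictures are saved under pics/ and viewed, about 8 in all and at most 12, crops included, and the job is handed in when it is done.

Besides the shell and the picture viewer there is one more tool, called as a command line: name --argument value ..., lists and objects as JSON in quotes. drive_tool: Moves the arm, as the interface text tells. Its arguments: {"type":"object","properties":{"plan":{"type":"array","items":{"type":"array"}}},"required":["plan"]}

```bash
mkdir -p pics; ls; python3 - <<'E'
from plant import ctrl
import cv2,numpy as np
print(ctrl.get_obs(), ctrl.grip_point_offset)
ims=[]
for n in ("scene","top"):
    im=ctrl.snapshot(n); cv2.imwrite(f"pics/{n}0.png",im)
    c=ctrl.get_calibration(n); print(n,{k:np.round(v,4).tolist() for k,v in c.items()})
    for k in ("rig","socket","lug","panel_edge","burnisher","burnisher_tip","burnisher_handle","deer","mallet","wax_jar"):
        print(k,[(np.round(d["pixel"],1).tolist(),round(d["confidence"],2)) for d in ctrl.landmark_of(n,k)])
E
```

```text
pics
{'clock': 0.0, 'joint_pos': array([-4.79506711e+01,  2.05932886e+01,  6.33454713e-01, -2.02444500e-02,
       -7.01383432e+01, -1.65066976e+01]), 'qvel': array([ 0.00203097, -0.07983244, -0.0220255 ,  0.02008058, -0.00576156,
        0.04615416]), 'tau': array([ 4.12677355e-04, -5.82720888e+01,  2.93054116e+01,  6.99736789e+00,
        6.74028648e-03, -1.71280631e-04]), 'tool_pos': array([ 0.29079806, -0.60858462,  0.22559898]), 'orientation': array([ 95.53791045,  89.89999476, 121.07364742]), 'force': array([-0.03757459,  0.06956411, -0.25719723]), 'moment': array([-0.04707028,  0.038353  , -0.04768861]), 'opening': 0.08762952709542732} 0.0188
scene {'fx': 392.7696, 'fy': 392.7696, 'cx': 251.0018, 'cy': 190.4046, 'R': [[0.826, 0.5635, -0.0166], [0.3221, -0.4959, -0.8065], [-0.4626, 0.6608, -0.5911]], 't': [-0.398, -0.0414, 1.375]}
rig [([231.5, 245.8], 0.6)]
socket [([233.6, 240.8], 0.7), ([229.1, 235.2], 0.58), ([226.0, 217.6], 0.24)]
lug [([232.7, 225.3], 0.68)]
panel_edge [([272.7, 207.6], 0.84)]
burnisher [([231.1, 240.8], 0.86), ([196.5, 250.5], 0.76), ([206.9, 227.0], 0.6
[... 362 characters left out ...]
, 0.86)]
top {'fx': 360.5889, 'fy': 360.5889, 'cx': 251.7356, 'cy': 186.4763, 'R': [[-0.0168, -0.9995, -0.0274], [-0.9968, 0.0189, -0.0776], [0.0781, 0.026, -0.9966]], 't': [0.109, 0.4407, 1.1416]}
rig [([305.9, 175.7], 0.94)]
socket [([305.6, 177.1], 0.91)]
lug [([303.8, 182.9], 0.94), ([269.4, 156.2], 0.16)]
panel_edge [([270.2, 157.1], 0.91)]
burnisher [([328.4, 199.0], 0.63), ([307.8, 176.4], 0.61), ([300.4, 205.1], 0.38)]
burnisher_tip [([312.3, 173.7], 0.52), ([331.4, 203.0], 0.37)]
burnisher_handle [([313.0, 176.4], 0.68), ([308.4, 206.2], 0.55), ([337.0, 199.7], 0.38)]
deer [([176.8, 224.0], 0.57)]
mallet [([405.5, 223.4], 0.6)]
wax_jar [([97.5, 181.2], 0.84), ([403.9, 224.3], 0.33)]
```

View pics/scene0.png

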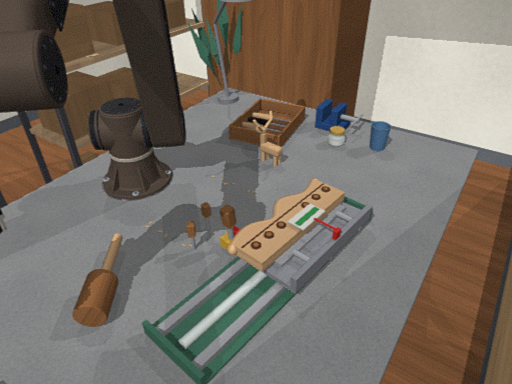

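View pics/top0.png

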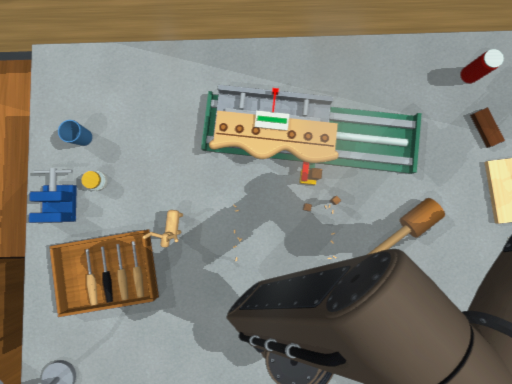

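The scene view shows the big burnisher at about (229,225) in its yellow socket, with two smaller look-alikes at (206,210) and (191,230). The top view shows the socket at about (308,178), the rig spanning (205–420, 85–172), and its +y pointing left.

```bash
cat > h.py <<'E'
import numpy as np,cv2
from plant import ctrl
C={n:ctrl.get_calibration(n) for n in("scene","top")}
C={n:{k:np.array(v) for k,v in c.items()} for n,c in C.items()}
def P(n,X):
    c=C[n];p=c["R"]@np.asarray(X,float)+c["t"];return np.array([c["fx"]*p[0]/p[2]+c["cx"],c["fy"]*p[1]/p[2]+c["cy"]])
def at_z(n,px,z):
    c=C[n];d=c["R"].T@np.array([(px[0]-c["cx"])/c["fx"],(px[1]-c["cy"])/c["fy"],1]);o=-c["R"].T@c["t"];return o+d*(z-o[2])/d[2]
E
python3 - <<'E'
from h import *
for n,k,px,z in [("top","socket",(305.6,177.1),.03),("scene","socket",(229.1,235.2),.03),("scene","socket",(233.6,240.8),.03),("top","rig",(305.9,175.7),0),("top","lug",(303.8,182.9),.049),("scene","lug",(232.7,225.3),.049),
 ("top","pe",(270.2,157.1),.075),("scene","pe",(272.7,207.6),.075),("top","h",(313,176.4),.108),("scene","h",(224.8,217),.108),("scene","tip",(231.5,240),.004),("top","h2",(308,206),.06),("top","h3",(337,200),.06)]:
    print(n,k,at_z(n,px,z).round(4))
t=cv2.imread("pics/top0.png")[75:195,195:430];s=cv2.imread("pics/scene0.png")[170:270,180:300]
cv2.imwrite("pics/topc.png",cv2.resize(t,None,fx=3.4,fy=3.4,interpolation=cv2.INTER_CUBIC))
cv2.imwrite("pics/scenec.png",cv2.resize(s,None,fx=6,fy=6,interpolation=cv2.INTER_CUBIC))
E
```

```text
top socket [ 0.4683 -0.071   0.03  ]
scene socket [ 0.4643 -0.0812  0.03  ]
scene socket [ 0.488  -0.0923  0.03  ]
top rig [ 0.4759 -0.0758  0.    ]
top lug [ 0.4483 -0.0625  0.049 ]
scene lug [ 0.4616 -0.0593  0.049 ]
top pe [0.5277 0.0413 0.075 ]
scene pe [0.5301 0.0406 0.075 ]
top h [ 0.462  -0.0832  0.108 ]
scene h [ 0.4668 -0.0968  0.108 ]
scene tip [ 0.4639 -0.0715  0.004 ]
top h2 [ 0.3758 -0.0721  0.06  ]
top h3 [ 0.3926 -0.1614  0.06  ]
```

View pics/topc.png

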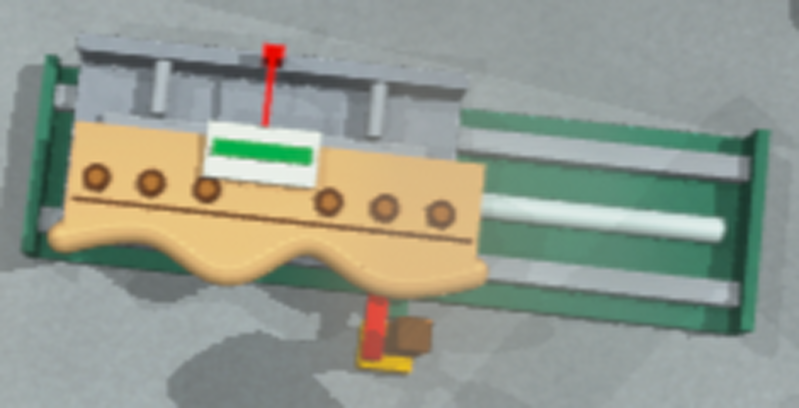

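View pics/scenec.png

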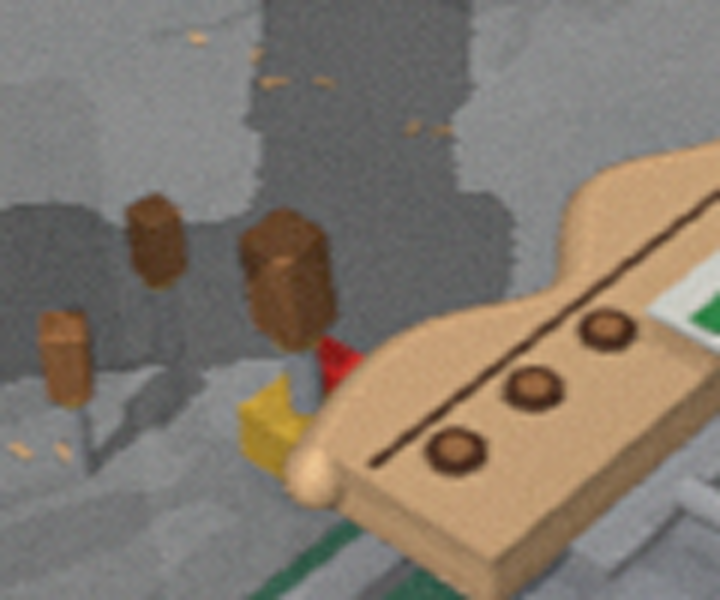

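Top crop: the handle is at about crop (415,336), with the red lug on its left (+y) side and the rig turned about 6°. The scene crop confirms it is the largest of the three. I'll fit the handle box and rig yaw next.

```bash
python3 - <<'E'
from h import *
from scipy.optimize import minimize
# yaw from panel groove and rig corners (top)
cr=lambda u,v:(195+u/3.4,75+v/3.4)
for a,b,z in [((72,198),(470,241),.09),((22,257),(750,332),.05),((45,57),(767,130),.05),((209,121),(321,132),.092)]:
    A,B=at_z("top",cr(*a),z),at_z("top",cr(*b),z);d=A-B;print("yaw(y axis)",np.degrees(np.arctan2(-d[0],d[1])).round(2),A.round(3),B.round(3))
M={}
for n,(x0,x1,y0,y1) in {"top":(306,325,164,184),"scene":(217,240,202,231)}.items():
    im=cv2.imread(f"pics/{n}0.png");b,g,r=[im[...,i].astype(int) for i in range(3)]
    m=(r-b>25)&(r<175)&(r-g>12)&(g-b>6)&(r-g<70)
    if n=="top": m&=(r<140)
    k=np.zeros(m.shape,bool);k[y0:y1,x0:x1]=1;M[n]=m&k
    ys,xs=np.nonzero(M[n]);print(n,M[n].sum(),xs.mean(),ys.mean(),xs.min(),xs.max(),ys.min(),ys.max())
def render(n,p):
    a=np.radians(p[2]);R=np.array([[np.cos(a),-np.sin(a)],[np.sin(a),np.cos(a)]])
    q=[P(n,[*(R@[sx*.015,sy*.015]+p[:2]),z]) for sx in(-1,1) for sy in(-1,1) for z in(.080,.136)]
    h=cv2.convexHull(np.array(q,np.float32));im=np.zeros((384*4,512*4),np.uint8);cv2.fillConvexPoly(im,((h+.5)*4).astype(np.int32),1)
    return cv2.resize(im.astype(np.float32),(512,384),interpolation=cv2.INTER_AREA)
def cost(p,ns): return sum(np.abs(render(n,p)-M[n]).sum()/M[n].sum() for n in ns)
for ns in (["top"],["scene"],["top","scene"]):
    r=min((minimize(lambda p:cost([*p,-5.0],ns),[.465+dx,-.09+dy],method="Nelder-Mead",options=dict(initial_simplex=[[.465+dx,-.09+dy],[.475+dx,-.09+dy],[.465+dx,-.08+dy]])) for dx in(-.01,0,.01) for dy in(-.01,0,.01)),key=lambda r:r.fun)
    print(ns,r.x.round(4),r.fun.round(3))
E
```

```text
yaw(y axis) -7.55 [0.603 0.205 0.09 ] [ 0.555 -0.15   0.09 ]
yaw(y axis) -7.16 [0.557 0.258 0.05 ] [ 0.473 -0.409  0.05 ]
yaw(y axis) -7.39 [0.747 0.235 0.05 ] [ 0.661 -0.434  0.05 ]
yaw(y axis) -7.14 [0.67  0.081 0.092] [ 0.657 -0.02   0.092]
top 147 314.3673469387755 173.4421768707483 308 321 164 179
scene 291 227.659793814433 216.34364261168386 220 235 205 228
['top'] [ 0.47   -0.0879] 0.207
['scene'] [ 0.4725 -0.0915] 0.227
['top', 'scene'] [ 0.4708 -0.088 ] 0.442
```

```bash
cat >> h.py <<'E'
from scipy.spatial.transform import Rotation as Ro
YAW=-7.3
X=np.array([np.cos(np.radians(YAW)),np.sin(np.radians(YAW)),0]);Y=np.array([-X[1],X[0],0])
def goal(s=1):
    x=np.array([0,0,-1.]);y=s*Y;return Ro.from_matrix(np.c_[x,y,np.cross(x,y)])
def cur():
    o=ctrl.get_obs();return o,Ro.from_euler("xyz",o["orientation"],degrees=True)
def delta(pos,s):
    o,R=cur();return (R.inv().apply(np.array(pos)-o["tool_pos"])).round(4),(R.inv()*goal(s)).as_rotvec(degrees=True).round(2)
E
python3 - <<'E'
from h import *
from scipy.optimize import minimize
im=cv2.imread("pics/top0.png")[166:184,304:326];b,g,r=[im[...,i].astype(int) for i in range(3)]
for row in np.where((r-b>25)&(r-g<70),r-b,0): print(*row)
for s in(1,-1): print(s,delta([.4708,-.088,.17],s),delta([.4708,-.088,.075],s))
o,R=cur();print(R.as_matrix().round(3))
E
```

```text
0 0 0 0 0 39 0 0 0 0 0 0 0 0 0 0 0 0 0 0 0 0
0 0 0 0 0 39 0 0 0 0 0 0 0 0 0 0 0 0 0 0 0 0
0 0 0 0 0 36 0 0 35 45 45 44 39 34 29 27 0 0 0 0 0 0
0 0 0 0 0 50 27 32 48 55 58 60 59 58 57 60 73 73 0 0 0 0
0 0 0 0 0 66 39 38 49 56 60 61 59 61 63 65 66 56 0 0 0 0
0 0 0 0 0 59 40 38 52 60 62 60 61 62 63 63 60 48 0 0 0 0
0 0 0 0 0 51 37 38 54 61 61 61 62 64 64 63 61 50 0 0 0 0
0 0 0 0 94 48 38 40 55 60 60 62 64 64 63 62 63 48 0 0 0 0
0 0 0 0 60 41 37 40 55 61 62 64 65 62 63 62 61 42 0 0 0 0
0 0 0 0 54 38 37 41 53 61 64 64 63 63 63 63 61 39 0 0 0 0
0 0 0 0 53 38 36 40 54 62 64 63 62 62 63 62 60 37 0 0 0 0
0 0 0 79 47 37 36 36 46 51 54 54 56 59 59 60 58 30 0 0 0 0
0 0 0 80 50 40 38 36 34 34 34 33 34 38 40 44 39 0 0 0 0 0
0 0 0 109 94 78 75 73 62 55 49 46 34 0 0 0 0 0 0 0 0 0
0 0 0 147 163 166 168 167 165 161 137 118 50 0 0 0 0 0 0 0 0 0
116 131 141 166 176 176 177 177 178 178 175 155 66 0 0 0 0 0 0 0 0 0
167 168 168 171 173 172 172 176 187 190 190 161 48 0 0 0 0 0 0 0 0 0
82 88 101 110 128 133 136 155 177 182 182 158 45 0 0 0 0 0 0 0 0 0
1 (array([0.0566, 0.3926, 0.3869]), array([32.84, -0.  ,  0.  ])) (array([0.1516, 0.3926, 0.3869]), array([32.84, -0.  ,  0.  ]))
-1 (array([0.0566, 0.3926, 0.3869]), array([-147.16,   -0.  ,   -0.  ])) (array([0.1516, 0.3926, 0.3869]), array([-147.16,   -0.  ,   -0.  ]))
[[-0.    -0.431  0.902]
 [-0.     0.902  0.431]
 [-1.    -0.    -0.   ]]
```

```bash
python3 - <<'E'
from h import *
print(at_z("top",(316.5,172.7),.136), P("scene",[.469,-.089,.136]),P("scene",[.469,-.089,.080]))
o,R=cur();print(o["clock"])
E
```

```text
[ 0.46965912 -0.0895008   0.136     ] [226.70758605 207.40843386] [227.81907416 223.73500524]
1.1
```

drive_tool --plan '[[[0.05,0.3926,0.3869],[32.84,0,0],0.85],[[0.05,0.3926,0.3869],[32.84,0,0],0.85],[[0.05,0.3926,0.3869],[32.84,0,0],0.85],[[0.05,0.3926,0.3869],[32.84,0,0],0.85],[[0.05,0.3926,0.3869],[32.84,0,0],0.85],[[0.05,0.3926,0.3869],[32.84,0,0],0.85],[[0.05,0.3926,0.3869],[32.84,0,0],0.85],[[0.05,0.3926,0.3869],[32.84,0,0],0.85],[[0.05,0.3926,0.3869],[32.84,0,0],0.85],[[0.05,0.3926,0.3869],[32.84,0,0],0.85],[[0.05,0.3926,0.3869],[32.84,0,0],0.85],[[0.05,0.3926,0.3869],[32.84,0,0],0.85],[[0.05,0.3926,0.3869],[32.84,0,0],0.85],[[0.05,0.3926,0.3869],[32.84,0,0],0.85],[[0.05,0.3926,0.3869],[32.84,0,0],0.85],[[0.05,0.3926,0.3869],[32.84,0,0],0.85],[[0.05,0.3926,0.3869],[32.84,0,0],0.85]]'

```text
clock: 2.52
tool_pos: [0.4707, -0.0881, 0.1767]
orientation: [-94.8, 90.0, -102.0]
force: [-0.9, -0.1, -0.0]
opening: 0.0743
```

drive_tool --plan '[[[0.03,-0.0012,-0.0008],[0,0,0],0.85],[[0.055,-0.0012,-0.0008],[0,0,0],0.85],[[0.075,-0.0012,-0.0008],[0,0,0],0.85],[[0.09,-0.0012,-0.0008],[0,0,0],0.85],[[0.1,-0.0012,-0.0008],[0,0,0],0.85],[[0.101,-0.0012,-0.0008],[0,0,0],0.85],[[0.101,-0.0012,-0.0008],[0,0,0],0.85],[[0.101,-0.0012,-0.0008],[0,0,0],0.85]]'

```text
clock: 3.18
tool_pos: [0.4701, -0.0898, 0.0763]
orientation: [2.4, 90.0, -4.9]
force: [0.4, 0.0, 0.0]
opening: 0.0746
```

```bash
python3 - <<'E'
from h import *
o,R=cur();print(o["clock"],o["tool_pos"],o["force"],R.as_matrix().round(3))
a=ctrl.snapshot("scene")
b=ctrl.snapshot("top")
im=np.hstack([cv2.resize(a[150:280,160:300],None,fx=2.8,fy=2.8),cv2.resize(b[110:240,240:380],None,fx=2.8,fy=2.8)]);cv2.imwrite("pics/g1.png",im)
E
```

```text
3.1833 [ 0.47008261 -0.08984377  0.07634029] [0.35437085 0.02635847 0.01298616] [[ 0.001  0.128  0.992]
 [-0.     0.992 -0.128]
 [-1.     0.     0.001]]
```

View pics/g1.png

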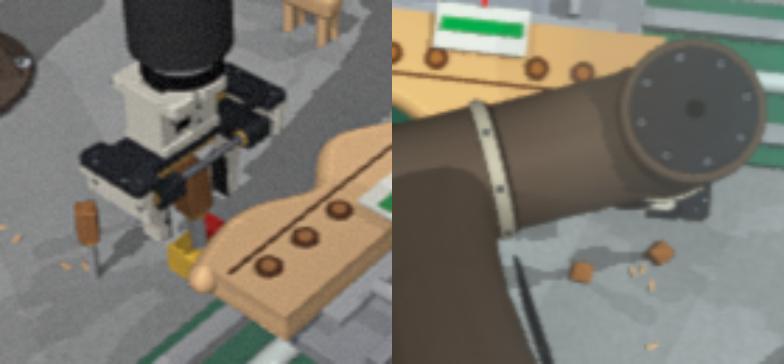

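The open fingers straddle the handle, at about (197,185) in the left half, with no contact. The arm hides the top view. Closing now.

drive_tool --plan '[[[0,0,0],[0,0,0],0.5],[[0,0,0],[0,0,0],0.4],[[0,0,0],[0,0,0],0.36],[[0,0,0],[0,0,0],0.3],[[0,0,0],[0,0,0],0.0],[[0,0,0],[0,0,0],0],[[0,0,0],[0,0,0],0],[[0,0,0],[0,0,0],0]]'

```text
clock: 3.95
tool_pos: [0.4707, -0.0887, 0.0766]
orientation: [35.8, 89.8, 28.4]
force: [0.4, 5.2, 1.0]
opening: 0.0326
```

```bash
python3 - <<'E'
from h import *
o,R=cur();print(o["clock"],o["tool_pos"],o["force"],o["moment"],o["opening"]);print("rig",o["force"]@X,o["force"]@Y)
E
```

```text
3.95 [ 0.47069226 -0.08873106  0.07663144] [0.41633905 5.17400369 0.99047683] [2.64407907 0.24707633 0.04231623] 0.032636616657795416
rig -0.24446836657966822 5.184967465000434
```

drive_tool --plan '[[[0,0.0005,0],[0,0,0],0],[[0,0.0005,0],[0,0,0],0],[[0,0.0005,0],[0,0,0],0],[[0,0.0005,0],[0,0,0],0]]'

```text
clock: 4.28
tool_pos: [0.4708, -0.0876, 0.0764]
orientation: [46.9, 89.8, 39.5]
force: [-0.8, 5.9, -0.4]
opening: 0.0318
```

```bash
python3 - <<'E'
from h import *
o,R=cur();print(o["clock"],o["tool_pos"],o["force"],o["moment"],o["opening"]);print("rig",o["force"]@X,o["force"]@Y);print(R.as_matrix().round(4))
E
```

```text
4.2833 [ 0.47083623 -0.08757171  0.07644904] [-0.77757094  5.94941866 -0.42054824] [2.65272337 0.0947253  0.05772598] 0.03181381342025218
rig -1.5272288495175665 5.80239355790029
[[ 0.0028  0.1276  0.9918]
 [ 0.0023  0.9918 -0.1276]
 [-1.      0.0027  0.0025]]
```

drive_tool --plan '[[[0,0,0],[0,0,0],0],[[0,0,0],[0,0,0],0],[[0,0,0],[0,0,0],0],[[0,0,0],[0,0,0],0],[[0,0,0],[0,0,0],0],[[0,0,0],[0,0,0],0]]'

```text
clock: 4.78
tool_pos: [0.4709, -0.0871, 0.0763]
orientation: [52.3, 89.8, 45.0]
force: [-0.1, 5.2, 0.2]
opening: 0.0319
```

```bash
python3 - <<'E'
from h import *
o,R=cur();print(o["clock"],o["tool_pos"],o["force"],o["moment"],o["opening"]);print("rig",o["force"]@X,o["force"]@Y);print(R.as_matrix().round(4))
E
```

```text
4.7833 [ 0.47093526 -0.08709059  0.07631639] [-0.13549572  5.1555087   0.17759448] [2.62023824 0.0817367  0.0617424 ] 0.031907157813826977
rig -0.7894801497543349 5.096503719541367
[[ 0.0031  0.1278  0.9918]
 [ 0.0031  0.9918 -0.1279]
 [-1.      0.0034  0.0027]]
```

drive_tool --plan '[[[0,0.0005,0],[0,0,0.8],0],[[0,0.0005,0],[0,0,1.5],0],[[0,0.0005,0],[0,0,1.5],0],[[0,0.0005,0],[0,0,1.5],0],[[0,0.0005,0],[0,0,1.5],0]]'

```text
clock: 5.2
tool_pos: [0.4709, -0.0864, 0.076]
orientation: [85.5, 88.3, 78.1]
force: [0.6, 7.0, -4.4]
opening: 0.0305
```

```bash
python3 - <<'E'
from h import *
o,R=cur();print(o["clock"],o["tool_pos"],o["force"],o["moment"],o["opening"]);print("rig",o["force"]@X,o["force"]@Y);print(R.as_matrix().round(4))
E
```

```text
5.2 [ 0.47090545 -0.08640304  0.07603518] [ 0.6258587   6.9576626  -4.37259542] [ 2.66480984 -0.17913578 -0.04103905] 0.03048977792704828
rig -0.26328690812781197 6.98079135831268
[[ 0.0063  0.1287  0.9917]
 [ 0.0297  0.9912 -0.1288]
 [-0.9995  0.0303  0.0024]]
```

The opening fell to 30.5 mm, so the pads are now aligned with the leaning handle. I'll fit the wavy edge in the first top picture to get the panel's offset, and build the feed simulation.

```bash
cat >> h.py <<'E'
A1,A2=2*np.pi/.17,2*np.pi/.11
e=lambda v:.05-.015*np.sin(A1*v)-.004*np.sin(A2*v)
de=lambda v:-.015*A1*np.cos(A1*v)-.004*A2*np.cos(A2*v)
_v=np.linspace(-.185,.185,7401)
def rodx(u,r=.008):
    # rod-centre x (panel frame) in contact when its panel y is u
    m=np.abs(_v-u)<=r
    w=_v[m];return (e(w)-np.sqrt(np.maximum(r*r-(w-u)**2,0))).min()
_u=np.linspace(-.2,.17,741);_c=np.array([rodx(u) for u in np.clip(_u,-.18,.18)])
cx=lambda u:np.interp(u,_u,_c)
dcx=lambda u:(cx(u+1e-3)-cx(u-1e-3))/2e-3
def sim(s,T,y0,F=5.5,dt=.01):
    out=[]
    t=0
    while t<=T+1e-9:
        out.append((t,s));u=s-y0;k=dcx(u)   # contact slope
        fy=-F*k-.2*F*np.sign(1)             # on panel, along -y travel ; sign checked below
        s=min(.28,s+dt*(17-17.86*s+fy)/480) if F>0 else min(.28,s+dt*(17-17.86*s)/480)
        t+=dt
    return np.array(out)
E
python3 - <<'E'
from h import *
from scipy.optimize import least_squares
im=cv2.imread("pics/top0.png");b,g,r=[im[...,i].astype(int) for i in range(3)]
w=((r-b>45)&(r>150)&(g>110)).astype(np.uint8)
n,lab,st,_=cv2.connectedComponentsWithStats(w[90:175,200:345]);l=1+np.argmax(st[1:,4]);m=lab==l
pts=[]
for c in range(m.shape[1]):
    ys=np.nonzero(m[:,c])[0]
    if len(ys)>8: pts.append((200+c,90+ys.max()+.5))
pts=np.array(pts,float);print(len(pts),pts[0],pts[-1])
W=np.array([at_z("top",p,.072) for p in pts])
def res(p,full=False):
    a=np.radians(p[2]);x=np.array([np.cos(a),np.sin(a)]);y=np.array([-x[1],x[0]]);d=W[:,:2]-p[:2];v=d@y;r=d@x-e(v)
    return np.where(np.abs(v)<.175,r,0)
for st0 in (.0,.02,-.02):
    q=least_squares(res,[.478,.047+st0,-7.3],loss="soft_l1",f_scale=.003)
    print(q.x.round(4),q.cost, np.abs(q.fun).mean())
    d=q.x[:2]-np.array([.470,-.085]);print("rig",d@X[:2],d@Y[:2])
for F in(0,4,5.5):
    o=sim(0,20,.135,F);print(F,o[np.argmax(o[:,1]>=.2795)],)
E
```

```text
124 [213.  148.5] [336.  158.5]
[ 0.4886  0.0383 -7.6481] 0.00010428121605593256 0.0010774298898107728
rig 0.00273352796005059 0.12469740982651223
[ 0.4886  0.0383 -7.6481] 0.00010428121605593207 0.0010774298900986313
rig 0.002733527960038876 0.12469740979970187
[ 0.4886  0.0383 -7.6481] 0.00010428121605591932 0.0010774298962568875
rig 0.0027335279596280024 0.12469740867213272
0 [9.35       0.27972401]
4 [10.27        0.27965885]
5.5 [10.77        0.27973461]
```

drive_tool --plan '[[[-0.004,0.0001,0],[0,0,0],0],[[-0.008,0.0002,0],[0,0,0],0],[[-0.01,0.0003,0],[0,0,0],0],[[-0.01,0.0003,0],[0,0,0],0]]'

```text
clock: 5.53
tool_pos: [0.4701, -0.0861, 0.0851]
orientation: [88.7, 88.2, 81.2]
force: [1.4, 5.5, -8.4]
opening: 0.0305
```

```bash
sed -i 's/fy=-F\*k-.2\*F\*np.sign(1) .*/fy=F*k-.2*F*(1+k*k)**.5/' h.py; python3 - <<'E'
from h import *
o,R=cur();print(o["clock"],o["tool_pos"],o["force"],o["moment"],o["opening"]);print("rig",o["force"]@X,o["force"]@Y);print(R.as_matrix().round(4))
for F in(0,4,5.5):
    q=sim(0,20,.125,F);print(F,q[np.argmax(q[:,1]>=.2795)])
q=sim(0,13,.125,5.5)
for i in range(0,1300,50): print(q[i].round(3),(cx(q[i,1]-.125)*1e3).round(1))
E
```

```text
5.5333 [ 0.47009662 -0.08605524  0.0850861 ] [ 1.36290467  5.51900457 -8.39960407] [ 2.66690547 -0.27112937  0.08141722] 0.030512956085433227
rig 0.6505874078834737 5.647446906670085
[[ 4.700e-03  1.298e-01  9.915e-01]
 [ 3.050e-02  9.911e-01 -1.299e-01]
 [-9.995e-01  3.090e-02  7.000e-04]]
0 [9.35       0.27972401]
4 [9.96       0.27970198]
5.5 [10.32        0.27967261]
[0. 0.] 30.1
[0.5   0.016] 30.1
[1.    0.034] 34.5
[1.5   0.052] 43.9
[2.    0.071] 55.0
[2.5   0.088] 60.1
[3.    0.101] 56.8
[3.5   0.112] 50.0
[4.    0.122] 42.5
[4.5   0.131] 35.3
[5.    0.142] 29.1
[5.5   0.153] 24.8
[6.    0.166] 24.1
[6.5   0.181] 28.4
[7.    0.197] 37.1
[7.5   0.213] 46.6
[8.    0.228] 52.6
[8.5   0.241] 54.3
[9.    0.252] 53.6
[9.5   0.263] 51.7
[10.     0.273] 49.2
[10.5   0.28] 47.4
[11.    0.28] 47.4
[11.5   0.28] 47.4
[12.    0.28] 47.4
[12.5   0.28] 47.4
```

drive_tool --plan '[[[-0.013,0.0004,0],[0,0,0],0],[[-0.027,0.0008,0],[0,0,0],0],[[-0.041,0.0013,0],[0,0,0],0],[[-0.05,0.002,0],[0,0,-0.5],0],[[-0.05,0.003,0.008],[0,0,-1.2],0],[[-0.05,0.0035,0.018],[0,0,-1.75],0],[[-0.05,0.0035,0.028],[0,0,-1.75],0],[[-0.05,0.0035,0.036],[0,0,-1.75],0],[[-0.05,0.0035,0.042],[0,0,-1.75],0],[[-0.05,0.0035,0.045],[0,0,-1.75],0],[[-0.05,0.0035,0.045],[0,0,-1.75],0]]'

```text
clock: 6.45
tool_pos: [0.5148, -0.0902, 0.134]
orientation: [-172.2, 89.9, -179.7]
force: [-3.0, 0.0, -2.0]
opening: 0.0303
```

```bash
cat > st.py <<'E'
from h import *
import sys
O=np.array([.470,-.085,0])
def state():
    o,R=cur();d=o["tool_pos"]-O
    print("t",round(o["clock"],3),"rig tcp mm",(d@X*1e3).round(1),(d@Y*1e3).round(1),(o["tool_pos"][2]*1e3).round(1),"F rig",(o["force"]@X).round(2),(o["force"]@Y).round(2),o["force"][2].round(2),"open",(o["opening"]*1e3).round(1))
    print("X,Y,Z in tool:",R.inv().apply(X).round(3),R.inv().apply(Y).round(3),"align",(R.inv()*goal(1)).as_rotvec(degrees=True).round(2))
    return o,R
def track():
    for n in ("scene",):
        im=ctrl.snapshot(n);cv2.imwrite(f"pics/t{ctrl.get_obs()['clock']:.2f}.png",im)
        for k,p0,z in (("panel_edge",(272.7,207.6),.075),("lug",(232.7,225.3),.049)):
            for d in ctrl.landmark_of(n,k)[:2]:
                w=at_z(n,d["pixel"],z)-at_z(n,p0,z);print(k,round(d["confidence"],2),"s",-(w@Y*1e3).round(1),"x",(w@X*1e3).round(1))
E
python3 -c "
from st import *
state();track();state()"
```

```text
Traceback (most recent call last):
  File "st.py", line 6, in state
    print("t",round(o["clock"],3),"rig tcp mm",(d@X*1e3).round(1),(d@Y*1e3).round(1),(o["tool_pos"][2]*1e3).round(1),"F rig",(o["force"]@X).round(2),(o["force"]@Y).round(2),o["force"][2].round(2),"open",(o["opening"]*1e3).round(1))
                                                                                                                                                                                                           ^^^^^^^^^^^^^^^^^^^^^^^^
AttributeError: 'float' object has no attribute 'round'
```

```bash
sed -i 's/(o\["opening"\]\*1e3).round(1)/round(o["opening"]*1e3,1)/' st.py; python3 -c "
from st import *
state();track();state()"
```

```text
t 6.45 rig tcp mm 45.1 0.5 134.0 F rig -2.97 -0.37 -1.96 open 30.3
X,Y,Z in tool: [-0.002  0.003  1.   ] [-0.     1.    -0.003] align [-0.2  -0.1   0.01]
panel_edge 0.58 s 22.6 x 25.8
panel_edge 0.56 s -174.2 x -160.5
lug 0.82 s 30.0 x -0.8
t 6.6 rig tcp mm 45.1 0.8 135.0 F rig -2.94 0.59 -0.99 open 29.8
X,Y,Z in tool: [0.001 0.003 1.   ] [ 0.     1.    -0.003] align [-0.18  0.04 -0.03]
```

```bash
cat > nx.py <<'E'
from st import *
def nx(s,off,n,y0=.125,d=.022):
    o,R=state();x=(o["tool_pos"]-O)@X;y=(o["tool_pos"]-O)@Y;z=o["tool_pos"][2]
    dm=-(o["force"]@X)/250
    print("s in",s,"pred d",((x-cx(s-y0)-off)*1e3).round(1),"meas d",(dm*1e3).round(1),"slope",dcx(s-y0).round(2))
    q=sim(s,n/12+.1,y0)
    for k in range(1,n+1):
        sk=np.interp(k/12,q[:,0],q[:,1]);print(k,(sk*1e3).round(1),"dz",((cx(sk-y0)+off+d-x)*1e3).round(1))
    print("dy",(-y*1e3).round(1),"dx(down+)",((z-.135)*1e3).round(1))
E
python3 -c "
from nx import *
nx(.030,.0012,8)"
```

```text
t 6.6 rig tcp mm 45.1 0.8 135.0 F rig -2.94 0.59 -0.99 open 29.8
X,Y,Z in tool: [0.001 0.003 1.   ] [ 0.     1.    -0.003] align [-0.18  0.04 -0.03]
s in 0.03 pred d 10.8 meas d 11.8 slope 0.32
1 33.0 dz 12.2
2 36.0 dz 13.4
3 39.0 dz 14.7
4 42.1 dz 16.2
5 45.2 dz 17.8
6 48.3 dz 19.5
7 51.5 dz 21.4
8 54.6 dz 23.3
dy -0.8 dx(down+) -0.0
```

Ramp in gently, then follow the profile.

drive_tool --plan '[[[0,0,0.004],[0,0,0],0],[[0,-0.0005,0.008],[0,0,0],0],[[0,-0.0008,0.0115],[0,0,0],0],[[0,-0.0008,0.0145],[0,0,0],0],[[0,-0.0008,0.017],[0,0,0],0],[[0,-0.0008,0.0193],[0,0,0],0],[[0,-0.0008,0.0213],[0,0,0],0],[[0,-0.0008,0.0232],[0,0,0],0]]'

```text
clock: 7.27
tool_pos: [0.5368, -0.0936, 0.1348]
orientation: [133.6, 89.9, 126.1]
force: [-5.3, 2.9, -0.4]
opening: 0.0297
```

```bash
python3 -c "
from nx import *
nx(.054,.0012,8)"
```

```text
t 7.267 rig tcp mm 67.3 -0.0 134.8 F rig -5.6 2.23 -0.4 open 29.7
X,Y,Z in tool: [-0.001  0.003  1.   ] [ 0.001  1.    -0.003] align [-0.19 -0.05 -0.05]
s in 0.054 pred d 21.3 meas d 22.4 slope 0.61
1 57.1 dz 2.7
2 60.3 dz 4.6
3 63.4 dz 6.5
4 66.5 dz 8.4
5 69.6 dz 10.1
6 72.6 dz 11.7
7 75.5 dz 13.0
8 78.4 dz 14.2
dy 0.0 dx(down+) -0.2
```

drive_tool --plan '[[[0,0,0.0022],[0,0,0],0],[[0,0,0.0042],[0,0,0],0],[[0,0,0.0062],[0,0,0],0],[[0,0,0.0081],[0,0,0],0],[[0,0,0.0098],[0,0,0],0],[[0,0,0.0114],[0,0,0],0],[[0,0,0.0128],[0,0,0],0],[[0,0,0.014],[0,0,0],0]]'

```text
clock: 7.93
tool_pos: [0.5499, -0.0951, 0.1347]
orientation: [144.6, 89.9, 137.1]
force: [-4.2, 2.7, -1.6]
opening: 0.0296
```

```bash
python3 -c "
from nx import *
track();nx(.0800,.0012,8)"
```

```text
panel_edge 0.69 s 76.1 x 32.9
lug 0.68 s 85.2 x -1.6
lug 0.2 s -304.6 x -110.9
t 8.083 rig tcp mm 81.0 0.0 134.8 F rig -4.85 0.08 -1.27 open 30.0
X,Y,Z in tool: [-0.001  0.003  1.   ] [ 0.001  1.    -0.003] align [-0.19 -0.06 -0.06]
s in 0.08 pred d 21.0 meas d 19.4 slope 0.31
1 82.8 dz 1.7
2 85.4 dz 2.2
3 88.0 dz 2.3
4 90.4 dz 2.2
5 92.8 dz 1.9
6 95.0 dz 1.4
7 97.2 dz 0.7
8 99.2 dz -0.2
dy -0.0 dx(down+) -0.2
```

drive_tool --plan '[[[0,0,0.0014],[0,0,0],0],[[0,0,0.002],[0,0,0],0],[[0,0,0.0021],[0,0,0],0],[[0,0,0.0019],[0,0,0],0],[[0,0,0.0014],[0,0,0],0],[[0,0,0.0008],[0,0,0],0],[[0,0,-0.0002],[0,0,0],0],[[0,0,-0.0013],[0,0,0],0]]'

```text
clock: 8.75
tool_pos: [0.548, -0.0963, 0.1347]
orientation: [-162.7, 89.8, -170.2]
force: [-5.9, -5.0, -0.6]
opening: 0.0297
```

```bash
python3 -c "
from nx import *
nx(.1015,.0012,8)"
```

```text
t 8.75 rig tcp mm 78.8 -1.3 134.7 F rig -5.19 -5.75 -0.61 open 29.7
X,Y,Z in tool: [-0.003  0.003  1.   ] [-0.001  1.    -0.003] align [-0.2  -0.16  0.05]
s in 0.1015 pred d 21.0 meas d 20.8 slope -0.51
1 103.4 dz -0.0
2 105.3 dz -1.1
3 107.1 dz -2.2
4 108.8 dz -3.4
5 110.5 dz -4.6
6 112.2 dz -5.8
7 113.9 dz -7.1
8 115.5 dz -8.3
dy 1.3 dx(down+) -0.3
```

drive_tool --plan '[[[0,0.001,-0.0003],[0,0,0],0],[[0,0.0013,-0.0014],[0,0,0],0],[[0,0.0013,-0.0026],[0,0,0],0],[[0,0.0013,-0.0038],[0,0,0],0],[[0,0.0013,-0.005],[0,0,0],0],[[0,0.0013,-0.0062],[0,0,0],0],[[0,0.0013,-0.0075],[0,0,0],0],[[0,0.0013,-0.0087],[0,0,0],0]]'

```text
clock: 9.42
tool_pos: [0.5383, -0.0953, 0.1346]
orientation: [-146.9, 89.7, -154.4]
force: [-5.5, -4.9, -1.1]
opening: 0.0298
```

```bash
python3 -c "
from nx import *
track();nx(.119,.0012,8)"
```

```text
panel_edge 0.79 s 112.3 x 21.0
panel_edge 0.48 s 128.9 x 20.7
lug 0.68 s 123.8 x -12.0
lug 0.68 s 13.0 x 69.7
t 9.567 rig tcp mm 69.2 -1.4 134.7 F rig -5.18 -4.55 -0.06 open 29.8
X,Y,Z in tool: [-0.004  0.003  1.   ] [-0.003  1.    -0.003] align [-0.2  -0.25  0.17]
s in 0.119 pred d 23.5 meas d 20.7 slope -0.78
1 120.6 dz -2.7
2 122.2 dz -3.9
3 123.8 dz -5.2
4 125.4 dz -6.4
5 127.0 dz -7.6
6 128.6 dz -8.8
7 130.2 dz -10.0
8 131.8 dz -11.1
dy 1.4 dx(down+) -0.3
```

drive_tool --plan '[[[0,0.001,-0.0008],[0,0,0],0],[[0,0.0014,-0.002],[0,0,0],0],[[0,0.0014,-0.0032],[0,0,0],0],[[0,0.0014,-0.0044],[0,0,0],0],[[0,0.0014,-0.0056],[0,0,0],0],[[0,0.0014,-0.0068],[0,0,0],0],[[0,0.0014,-0.008],[0,0,0],0],[[0,0.0014,-0.0092],[0,0,0],0]]'

```text
clock: 10.23
tool_pos: [0.5286, -0.0937, 0.1348]
orientation: [-140.8, 89.6, -148.3]
force: [-5.9, -3.4, -1.0]
opening: 0.0296
```

```bash
python3 -c "
from nx import *
nx(.129,.0012,8)"
```

```text
t 10.233 rig tcp mm 59.3 -1.1 134.8 F rig -5.39 -4.14 -1.02 open 29.6
X,Y,Z in tool: [-0.006  0.003  1.   ] [-0.005  1.    -0.003] align [-0.2  -0.33  0.27]
s in 0.129 pred d 21.2 meas d 21.6 slope -0.73
1 130.6 dz -0.4
2 132.3 dz -1.5
3 133.9 dz -2.6
4 135.6 dz -3.7
5 137.4 dz -4.7
6 139.1 dz -5.7
7 140.9 dz -6.7
8 142.7 dz -7.6
dy 1.1 dx(down+) -0.2
```

drive_tool --plan '[[[0,0.0008,-0.0005],[0,-0.1,0.1],0],[[0,0.0011,-0.0016],[0,-0.2,0.2],0],[[0,0.0011,-0.0027],[0,-0.3,0.25],0],[[0,0.0011,-0.0038],[0,-0.3,0.25],0],[[0,0.0011,-0.0048],[0,-0.3,0.25],0],[[0,0.0011,-0.0058],[0,-0.3,0.25],0],[[0,0.0011,-0.0067],[0,-0.3,0.25],0],[[0,0.0011,-0.0076],[0,-0.3,0.25],0]]'

```text
clock: 10.9
tool_pos: [0.5206, -0.0924, 0.1349]
orientation: [-133.4, 89.9, -140.9]
force: [-5.4, -1.7, -0.3]
opening: 0.0302
```

```bash
python3 -c "
from nx import *
track();nx(.1455,.0012,8)"
```

```text
panel_edge 0.77 s 148.6 x 27.8
t 11.05 rig tcp mm 50.9 -0.9 134.8 F rig -4.75 -3.16 -1.84 open 29.8
X,Y,Z in tool: [-0.002  0.003  1.   ] [-0.001  1.    -0.003] align [-0.2  -0.1   0.08]
s in 0.1455 pred d 22.4 meas d 19.0 slope -0.41
1 147.4 dz -1.2
2 149.4 dz -1.8
3 151.4 dz -2.4
4 153.4 dz -2.9
5 155.5 dz -3.3
6 157.7 dz -3.6
7 159.9 dz -3.7
8 162.1 dz -3.8
dy 0.9 dx(down+) -0.2
```

drive_tool --plan '[[[0,0.0006,-0.0003],[0,0,0],0],[[0,0.0009,-0.0008],[0,0,0],0],[[0,0.0009,-0.0013],[0,0,0],0],[[0,0.0009,-0.0018],[0,0,0],0],[[0,0.0009,-0.0022],[0,0,0],0],[[0,0.0009,-0.0025],[0,0,0],0],[[0,0.0009,-0.0026],[0,0,0],0],[[0,0.0009,-0.0026],[0,0,0],0]]'

```text
clock: 11.72
tool_pos: [0.518, -0.0909, 0.1349]
orientation: [-143.0, 89.9, -150.5]
force: [-5.0, 0.2, -1.0]
opening: 0.03
```

```bash
python3 -c "
from nx import *
nx(.1620,.0012,8)"
```

```text
t 11.717 rig tcp mm 48.4 0.2 134.9 F rig -4.95 -0.42 -1.03 open 30.0
X,Y,Z in tool: [-0.002  0.004  1.   ] [-0.001  1.    -0.004] align [-0.2  -0.09  0.06]
s in 0.162 pred d 23.3 meas d 19.8 slope 0.0
1 164.3 dz -1.2
2 166.6 dz -1.0
3 169.0 dz -0.6
4 171.4 dz -0.1
5 173.9 dz 0.5
6 176.4 dz 1.3
7 178.9 dz 2.2
8 181.5 dz 3.3
dy -0.2 dx(down+) -0.1
```

```bash
python3 -c "
from nx import *
nx(.1630,.0042,8)"
```

```text
t 11.717 rig tcp mm 48.4 0.2 134.9 F rig -4.95 -0.42 -1.03 open 30.0
X,Y,Z in tool: [-0.002  0.004  1.   ] [-0.001  1.    -0.004] align [-0.2  -0.09  0.06]
s in 0.163 pred d 20.3 meas d 19.8 slope 0.03
1 165.3 dz 1.9
2 167.7 dz 2.1
3 170.0 dz 2.6
4 172.5 dz 3.1
5 175.0 dz 3.8
6 177.5 dz 4.7
7 180.1 dz 5.7
8 182.7 dz 6.8
dy -0.2 dx(down+) -0.1
```

drive_tool --plan '[[[0,0,0.0008],[0,0,0],0],[[0,0,0.0015],[0,0,0],0],[[0,0,0.0021],[0,0,0],0],[[0,0,0.0028],[0,0,0],0],[[0,0,0.0036],[0,0,0],0],[[0,0,0.0045],[0,0,0],0],[[0,0,0.0055],[0,0,0],0],[[0,0,0.0066],[0,0,0],0]]'

```text
clock: 12.38
tool_pos: [0.5247, -0.0915, 0.1348]
orientation: [-152.1, 89.9, -159.6]
force: [-5.0, 1.0, -0.6]
opening: 0.0299
```

```bash
python3 -c "
from nx import *
track();nx(.1865,.0042,8)"
```

```text
panel_edge 0.83 s 183.5 x 28.9
lug 0.7 s 195.0 x -10.3
t 12.533 rig tcp mm 55.4 0.4 134.9 F rig -3.5 2.0 -1.38 open 29.9
X,Y,Z in tool: [-0.001  0.003  1.   ] [-0.001  1.    -0.003] align [-0.2  -0.05  0.05]
s in 0.1865 pred d 20.3 meas d 14.0 slope 0.52
1 189.2 dz 3.1
2 191.9 dz 4.7
3 194.5 dz 6.3
4 197.3 dz 7.9
5 200.0 dz 9.6
6 202.7 dz 11.3
7 205.3 dz 12.9
8 208.0 dz 14.5
dy -0.4 dx(down+) -0.1
```

drive_tool --plan '[[[0,-0.0002,0.004],[0,0,0],0],[[0,-0.0004,0.0065],[0,0,0],0],[[0,-0.0004,0.0085],[0,0,0],0],[[0,-0.0004,0.0102],[0,0,0],0],[[0,-0.0004,0.0119],[0,0,0],0],[[0,-0.0004,0.0136],[0,0,0],0],[[0,-0.0004,0.0151],[0,0,0],0],[[0,-0.0004,0.0166],[0,0,0],0]]'

```text
clock: 13.2
tool_pos: [0.5414, -0.0939, 0.1348]
orientation: [-154.6, 89.9, -162.1]
force: [-5.0, 1.8, -1.3]
opening: 0.0297
```

```bash
python3 -c "
from nx import *
nx(.2090,.0052,8)"
```

```text
t 13.2 rig tcp mm 72.0 0.2 134.8 F rig -5.18 1.11 -1.26 open 29.7
X,Y,Z in tool: [-0.001  0.004  1.   ] [-0.001  1.    -0.004] align [-0.2  -0.06  0.03]
s in 0.209 pred d 22.5 meas d 20.7 slope 0.58
1 211.6 dz 1.0
2 214.2 dz 2.4
3 216.8 dz 3.6
4 219.3 dz 4.8
5 221.7 dz 5.8
6 224.1 dz 6.6
7 226.5 dz 7.4
8 228.8 dz 8.0
dy -0.2 dx(down+) -0.2
```

drive_tool --plan '[[[0,0,0.0018],[0,0,0],0],[[0,-0.0002,0.0032],[0,0,0],0],[[0,-0.0002,0.0045],[0,0,0],0],[[0,-0.0002,0.0056],[0,0,0],0],[[0,-0.0002,0.0066],[0,0,0],0],[[0,-0.0002,0.0074],[0,0,0],0],[[0,-0.0002,0.0081],[0,0,0],0],[[0,-0.0002,0.0086],[0,0,0],0]]'

```text
clock: 13.87
tool_pos: [0.55, -0.0953, 0.1348]
orientation: [-152.9, 89.9, -160.4]
force: [-4.5, 1.6, -1.2]
opening: 0.0299
```

```bash
python3 -c "
from nx import *
track();nx(.2335,.0055,8)"
```

```text
panel_edge 0.63 s 239.6 x 31.9
lug 0.7 s 233.1 x -1.7
t 14.017 rig tcp mm 80.7 -0.1 134.8 F rig -5.46 -0.45 -0.71 open 30.2
X,Y,Z in tool: [-0.001  0.003  1.   ] [-0.001  1.    -0.003] align [-0.2  -0.05  0.04]
s in 0.2335 pred d 21.5 meas d 21.8 slope 0.15
1 235.7 dz 0.8
2 237.8 dz 1.0
3 239.8 dz 1.1
4 241.9 dz 1.2
5 243.9 dz 1.1
6 245.8 dz 1.0
7 247.8 dz 0.9
8 249.7 dz 0.7
dy 0.1 dx(down+) -0.2
```

drive_tool --plan '[[[0,0,0.0004],[0,0,0],0],[[0,0,0.0007],[0,0,0],0],[[0,0,0.0009],[0,0,0],0],[[0,0,0.001],[0,0,0],0],[[0,0,0.0009],[0,0,0],0],[[0,0,0.0008],[0,0,0],0],[[0,0,0.0007],[0,0,0],0],[[0,0,0.0005],[0,0,0],0],[[0,0,0.0003],[0,0,0],0],[[0,0,0.0],[0,0,0],0]]'

```text
clock: 14.85
tool_pos: [0.5499, -0.0955, 0.1348]
orientation: [-138.5, 89.9, -146.0]
force: [-5.3, -0.7, -0.8]
opening: 0.0301
```

```bash
python3 -c "
from nx import *
nx(.2535,.0052,12)"
```

```text
t 14.85 rig tcp mm 80.6 -0.3 134.8 F rig -5.13 -1.41 -0.82 open 30.1
X,Y,Z in tool: [-0.001  0.003  1.   ] [-0.001  1.    -0.003] align [-0.2  -0.06  0.06]
s in 0.2535 pred d 21.9 meas d 20.5 slope -0.14
1 255.3 dz -0.2
2 257.1 dz -0.5
3 258.9 dz -0.8
4 260.7 dz -1.2
5 262.4 dz -1.5
6 264.2 dz -1.9
7 265.9 dz -2.3
8 267.6 dz -2.7
9 269.3 dz -3.1
10 271.0 dz -3.5
11 272.6 dz -3.9
12 274.3 dz -4.4
dy 0.3 dx(down+) -0.2
```

drive_tool --plan '[[[0,0.0002,0.0001],[0,0,0],0],[[0,0.0003,0.0],[0,0,0],0],[[0,0.0003,-0.0002],[0,0,0],0],[[0,0.0003,-0.0004],[0,0,0],0],[[0,0.0003,-0.0007],[0,0,0],0],[[0,0.0003,-0.001],[0,0,0],0],[[0,0.0003,-0.0013],[0,0,0],0],[[0,0.0003,-0.0017],[0,0,0],0],[[0,0.0003,-0.0021],[0,0,0],0],[[0,0.0003,-0.0025],[0,0,0],0]]'

```text
clock: 15.68
tool_pos: [0.5471, -0.0953, 0.1348]
orientation: [-137.6, 89.9, -145.1]
force: [-5.4, -2.6, -1.0]
opening: 0.0299
```

```bash
python3 -c "
from nx import *
track();nx(.2725,.005,12)"
```

```text
panel_edge 0.68 s 281.5 x 30.0
lug 0.9 s 282.0 x -6.6
t 15.833 rig tcp mm 77.6 -0.5 134.7 F rig -5.27 -2.56 -1.37 open 29.9
X,Y,Z in tool: [-0.002  0.003  1.   ] [-0.002  1.    -0.003] align [-0.2  -0.12  0.1 ]
s in 0.2725 pred d 23.1 meas d 21.1 slope -0.26
1 274.2 dz -1.5
2 275.8 dz -2.0
3 277.4 dz -2.4
4 279.1 dz -2.9
5 280.0 dz -3.2
6 280.0 dz -3.2
7 280.0 dz -3.2
8 280.0 dz -3.2
9 280.0 dz -3.2
10 280.0 dz -3.2
11 280.0 dz -3.2
12 280.0 dz -3.2
dy 0.5 dx(down+) -0.3
```

drive_tool --plan '[[[0,0.0003,-0.0003],[0,0,0],0],[[0,0.0005,-0.0006],[0,0,0],0],[[0,0.0005,-0.0009],[0,0,0],0],[[0,0.0005,-0.0012],[0,0,0],0],[[0,0.0005,-0.0015],[0,0,0],0],[[0,0.0005,-0.0015],[0,0,0],0],[[0,0.0005,-0.0015],[0,0,0],0],[[0,0.0005,-0.0015],[0,0,0],0],[[0,0.0005,-0.0015],[0,0,0],0],[[0,0.0005,-0.0015],[0,0,0],0],[[0,0.0005,-0.0015],[0,0,0],0],[[0,0.0005,-0.0015],[0,0,0],0],[[0,0.0005,-0.0015],[0,0,0],0],[[0,0.0005,-0.0015],[0,0,0],0],[[0,0.0005,-0.0015],[0,0,0],0],[[0,0.0005,-0.0015],[0,0,0],0],[[0,0.0005,-0.0015],[0,0,0],0],[[0,0.0005,-0.0015],[0,0,0],0]]'

```text
clock: 17.33
tool_pos: [0.5452, -0.095, 0.1347]
orientation: [-138.7, 89.8, -146.2]
force: [-4.9, -2.3, -1.2]
opening: 0.0299
```

```bash
python3 -c "
from nx import *
track();state()
import glob
a=ctrl.snapshot('scene');b=cv2.imread('pics/t15.68.png')
print(glob.glob('pics/t*'))
f=lambda i:cv2.resize(i[160:380,130:330],None,fx=2,fy=2)
cv2.imwrite('pics/end1.png',np.hstack([f(b),f(a)]) if b is not None else f(a))"
```

```text
panel_edge 0.78 s 275.2 x 27.7
lug 0.97 s 289.1 x 1.1
lug 0.56 s 56.1 x 50.4
t 17.483 rig tcp mm 75.8 -0.3 134.7 F rig -4.35 -1.88 -1.77 open 30.3
X,Y,Z in tool: [-0.003  0.003  1.   ] [-0.002  1.    -0.003] align [-0.2  -0.15  0.13]
['pics/t10.95.png', 'pics/t15.73.png', 'pics/t12.43.png', 'pics/t13.92.png', 'pics/t17.38.png', 'pics/t7.98.png', 'pics/topc.png', 'pics/t9.47.png', 'pics/top0.png', 'pics/t6.50.png'][ WARN:0@14.270] global loadsave.cpp:275 findDecoder imread_('pics/t15.68.png'): can't open/read file: check file path/integrity
```

View pics/end1.png

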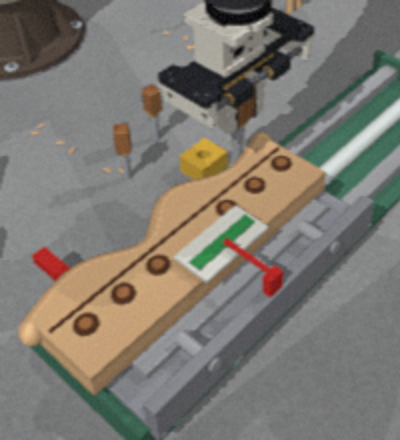

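The sledge appears to be at its end, with the panel end at about (35,335) over the end bar and the pointer tip at about (228,243) on the green field. I'll hold briefly and confirm it has stopped.

drive_tool --plan '[[[0,0,0],[0,0,0],0],[[0,0,0],[0,0,0],0],[[0,0,0],[0,0,0],0],[[0,0,0],[0,0,0],0],[[0,0,0],[0,0,0],0],[[0,0,0],[0,0,0],0],[[0,0,0],[0,0,0],0],[[0,0,0],[0,0,0],0],[[0,0,0],[0,0,0],0],[[0,0,0],[0,0,0],0],[[0,0,0],[0,0,0],0],[[0,0,0],[0,0,0],0]]'

```text
clock: 18.53
tool_pos: [0.5451, -0.095, 0.1347]
orientation: [-138.8, 89.8, -146.3]
force: [-5.0, -1.0, -2.6]
opening: 0.0297
```

```bash
python3 -c "
from nx import *
a=ctrl.snapshot('scene');g=lambda i:cv2.cvtColor(i,cv2.COLOR_BGR2GRAY).astype(np.float32)[250:350,160:300]
for n in('t15.73','t17.38'): print(n,cv2.phaseCorrelate(g(cv2.imread(f'pics/{n}.png')),g(a),cv2.createHanningWindow((140,100),cv2.CV_32F)))
print(P('scene',[.5,-.2,.1])-P('scene',[.5,-.21,.1]))
state()"
```

```text
t15.73 ((-1.728789446987193, 1.0523667812447712), 1.0188721625010173)
t17.38 ((-0.011714094961561727, -0.053504766981546936), 0.9821419582102033)
[ 2.62598094 -2.45719284]
t 18.583 rig tcp mm 75.8 -0.4 134.7 F rig -5.43 -1.55 -0.95 open 30.1
X,Y,Z in tool: [-0.003  0.003  1.   ] [-0.002  1.    -0.003] align [-0.2  -0.15  0.13]
```

The sledge has stopped (no shift since 17.4 s). Next I back off, lift, and move over the panel.

drive_tool --plan '[[[0,0,-0.005],[0,0,0],0],[[0,0,-0.012],[0,0,0],0],[[0,0,-0.02],[0,0,0],0],[[0,0,-0.028],[0,0,0],0],[[0,0,-0.034],[0,0,0],0],[[-0.008,0,-0.036],[0,0,0],0],[[-0.022,0,-0.036],[0,0,0],0],[[-0.04,0,-0.036],[0,0,0],0],[[-0.06,0,-0.036],[0,0,0],0],[[-0.08,0,-0.036],[0,0,0],0],[[-0.095,0,-0.03],[0,0,0],0],[[-0.105,0,-0.02],[0,0,0],0],[[-0.11,0,-0.005],[0,0,0],0],[[-0.11,0,0.008],[0,0,0],0],[[-0.11,0,0.018],[0,0,0],0],[[-0.11,0,0.024],[0,0,0],0],[[-0.11,0,0.025],[0,0,0],0],[[-0.11,0,0.025],[0,0,0],0],[[-0.11,0,0.025],[0,0,0],0],[[-0.11,0,0.025],[0,0,0],0]]'

```text
clock: 20.25
tool_pos: [0.5697, -0.098, 0.2446]
orientation: [-141.3, 89.8, -148.8]
force: [0.3, 1.0, -1.3]
opening: 0.0298
```

```bash
python3 -c "
from nx import *
state();a=ctrl.snapshot('scene');b=ctrl.snapshot('top')
cv2.imwrite('pics/end2.png',np.vstack([a[:,:],b])[:768].copy() if 0 else np.hstack([cv2.resize(a,(400,300)),cv2.resize(b,(400,300))]))"
```

```text
t 20.25 rig tcp mm 100.5 -0.3 244.6 F rig 0.16 1.02 -1.33 open 29.8
X,Y,Z in tool: [-0.003  0.003  1.   ] [-0.002  1.    -0.003] align [-0.19 -0.17  0.14]
```

View pics/end2.png

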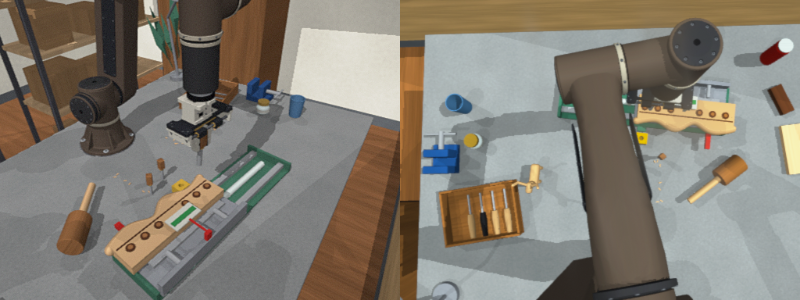

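The burnisher is held above the panel, with its rod at about (201,160) in the left half. The sledge is at its end, and the deer, mallet, jar and look-alikes are where they were. Fx is near 0. Handing in.

```bash
python3 -c "
from plant import ctrl
print(ctrl.close_job())"
```

```text
the job is handed in; nothing more can be done
None
```

The job is handed in at 20.3 s. I pulled the burnisher straight up out of the socket and held the rod against the passing edge until the sledge reached its far end. It finished held in the gripper, lifted above the panel.

- **Press:** From about 7 s to 18.6 s I read the push about once a second. It was 4.35–5.6 N (17–22 mm) every time except one, well over the 8 s needed. No reading came near the 42 mm limit.
- **Weakest reading:** At 12.5 s the push read 3.5 N (14 mm), right at the lower limit. The panel was easing forward then, so by my estimate the slide itself was at about 16–18 mm. I have no reading of the slide itself to confirm that, and nothing between the readings. If it did dip there, the unbroken stretches would be about 5.5 s before and 6 s after, each short of 8 s.
- **Model check:** Around 11–12 s the measured push-back was about 3.5 mm less than the edge profile predicted. The rod may have tilted slightly in the grip; I corrected the path from the force readings.
- **End of travel:** Pictures at 17.4 s and 18.5 s showed no shift of the sledge, and the red pointer stood on the green field.
- **Final state:** The rod's end was about 17 cm above the bench, the grip opening was steady at 30 mm, and the force along the push was near zero. The deer, mallet, wax jar and both look-alikes looked unmoved in the last pictures.

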